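# Point out the next organ pipe and its cradle

### The job

Without touching anything, show the apprentice the next soldering job: point down at the mouth of the organ pipe with the two red-brown bands, fingertips two or three centimetres above it, and stay there for about two seconds. Then point in the same way at the middle of the empty roller cradle, where that pipe goes next, stay for about two seconds and finish still pointing there. Travel well above the work, coming down low over neither the mouths of the other two pipes nor the loaded cradle.

Things in the scene. Friction and masses are not known exactly. Their poses are not given: they have to be found in the camera images.
- pipe_banded: the pipe to show: bright tin-grey with two red-brown bands, each 28 mm wide, round its body (middles 76 and 149 mm from the mouth), a metal organ pipe, lying level in the rest: cylinder 44 mm in diameter and 190 mm long, with a pointed cone foot 95 mm long; graspable but not to be touched. The origin is on its underside (44 mm below its top) directly below the mouth; x runs along the pipe from the mouth to the open end (+190 mm), the foot's point is at -100 mm, z up
- pipe_banded_mouth (a point): centre of the mouth of the banded pipe, on the top of the pipe where the cone foot meets the cylinder: a dark slot 12 by 30 mm with a flat lip beyond it. About 80 mm above the table; z up, x along the pipe towards the open end
- pipe_plain: plain bright tin-grey, no bands, a metal organ pipe, lying level in the rest: cylinder 44 mm in diameter and 190 mm long, with a pointed cone foot 95 mm long; graspable but not to be touched. The origin is on its underside (44 mm below its top) directly below the mouth; x runs along the pipe from the mouth to the open end (+190 mm), the foot's point is at -100 mm, z up
- pipe_plain_mouth (a point): centre of the mouth of the plain pipe, on the top of the pipe where the cone foot meets the cylinder: a dark slot 12 by 30 mm with a flat lip beyond it. About 80 mm above the table; z up, x along the pipe towards the open end
- pipe_copper: copper-coloured, no bands, a metal organ pipe, lying level in the rest: cylinder 44 mm in diameter and 190 mm long, with a pointed cone foot 95 mm long; graspable but not to be touched. The origin is on its underside (44 mm below its top) directly below the mouth; x runs along the pipe from the mouth to the open end (+190 mm), the foot's point is at -100 mm, z up
- pipe_copper_mouth (a point): centre of the mouth of the copper pipe, on the top of the pipe where the cone foot meets the cylinder: a dark slot 12 by 30 mm with a flat lip beyond it. About 80 mm above the table; z up, x along the pipe towards the open end
- rest: dark wooden rest, fixed to the table, 160 mm along the pipes (x) by 270 mm across, with three V saddles 85 mm apart in which the three pipes lie side by side in any order, tops about 80 mm above the table; origin at the centre of its underside
- cradle_empty: roller cradle 110 mm (x, along the rollers) by 100 mm, two dark wooden end boards 40 mm high and two red rollers 32 mm in diameter, 48 mm apart, tops 52 mm above the table; fixed to the table; origin at the centre of its underside; nothing lies on this one
- cradle_empty_mid (a point): middle of the empty cradle: midway between its two rollers at the height of their tops, 52 mm above the table; z up
- cradle_loaded: roller cradle 110 mm (x, along the rollers) by 100 mm, two dark wooden end boards 40 mm high and two red rollers 32 mm in diameter, 48 mm apart, tops 52 mm above the table; fixed to the table; origin at the centre of its underside; a short tube lies on this one
- tube: short plain tin-grey tube, 44 mm in diameter, 130 mm long along x, lying loose on the rollers of the loaded cradle; origin on its underside at mid-length, 44 mm below its top
- tube_top (a point): top of that tube at mid-length, about 88 mm above the table
- tin: closed tin, 68 mm in diameter, 75 mm high, standing beyond the cradles; origin at the centre of its underside
- spatula: spatula lying flat on the table to the left of the pipes, 280 mm long along its x, at most 65 mm wide and 20 mm high; origin at mid-length on its underside
- iron_stand: wooden block 100 by 70 by 35 mm with a bent wire holder, 105 mm high, carrying a soldering iron (about 235 mm long across the block, along the stand's y); all one fixed piece, to the right of the cradles; origin at the centre of the block's underside
Mind the look-alikes: they are no part of the job. What is shaped like the tube but orange or turquoise is not meant.

How it is judged:
By the outcome, as a careful person would: the job done as asked, in the order asked, and still so for the second after the job is handed in, with the robot touching nothing.
It also fails if it takes over 48 s, if anything falls off the work surface, if the arm or the gripper's body presses on something with over 40 N, if the wrist force passes 120 N, or if a joint passes its speed limit or range.

### The arm

A 7-joint arm with a two-finger parallel gripper is mounted at the origin on the work surface. World frame = base frame: x ahead of the robot, y to its left, z up, the work surface at z = 0. Lengths are in m, angles in rad, forces in N, time in s.
With the tool pointing down it reaches from about 0.35 to 0.9 m from the base axis. Payload 7.2 kg.
Tool frame: the origin (TCP) lies midway between the tips of the shut fingers; the grasp point (between the pads) lies 19 mm behind it (ctrl.grasp_offset is the distance from the TCP to the grasp point, in m); z points along the fingers, y is the line along which they close (so a half turn about z gives the same grasp; the last joint's range is limited). The gripper opens to 88 mm and grips with 3 to 60 N. Pads are 20 mm wide; open, the fingers measure 115 mm over their backs; the gripper's body (75 mm by 178 mm) begins 61 mm behind the grasp point.
Start: joints at [1.24, 0.411, -0.013, 1.596, 0.006, 1.134, -0.082], TCP at [0.162, -0.604, 0.223] pointing down, gripper open.
Joint ranges: [-2.95, 2.95], [-0.29, 1.99], [-1.47, 1.44], [0.14, 2.54], [-1.03, 4.17], [0.13, 1.85], [-2.86, 2.86]. Speed limits (rad/s): [2.39, 2.39, 3.01, 3.01, 3.14, 3.14, 3.14].

### API

Orientations are given as a rotation vector (axis times angle).
In Python, from plant import ctrl, jaws, kinematics, monitor, snapshot, get_calibration, finish_job gives the robot as it stands. The module is installed in compiled form; this text tells all that it offers. Calls block until the motion is done:
- ctrl.movep(position, orientation): joint-space move of the TCP to a pose.
- ctrl.movel(position, velocity=0.15, ori=None, contact_N=None): straight line of the TCP; ori=None keeps the orientation; velocity is the mean speed in m/s. With contact_N (N) it stops when the force on the tool has changed by that much, and returns True; else False.
- ctrl.move_j(angles): joint-space move.
- jaws.gripper_to(opening, newtons=None): opening from 0.0 (shut) to 1.0 (fully open); newtons is the grip in N (None keeps the last); returns when the fingers have stopped.
- ctrl.pause(seconds).
- kinematics.inverse_kinematics(position, orientation): joint angles nearest the present ones, or None.
- monitor.get_state(): the state.
- snapshot(name): name is "scene" or "top"; returns the picture (480x640x3 uint8, red, green, blue); there is no depth.
- get_calibration(name): a dict with "camera_matrix" (3x3 intrinsics, pixels), "T" (4x4, takes a point from camera to world coordinates). Camera axes: x right, y down, z forward; pixel columns grow to the right and rows downward; lengths in m; the calibration is good to about 2 mm. A picture is of the moment at which its call begins. get_calibration takes no time and is no camera call.
A pose or a line that the arm cannot do raises ctrl.IKError and nothing moves.
- finish_job(): hands the job in; it is judged then, once.
The state is a dict: "t": time; "joints": joint angles; "joint_vel": joint speeds; "effort": joint torques, N m; "ee_pos": TCP position; "orientation": TCP orientation; "wrist_force": force on the tool from outside, world axes, zero at the start; "ft_torque": the same for the moment, N m; "gripper_width": opening from 0.0 (shut) to 1.0 (fully open); "grip_force": force on a finger pad.
Only numpy, scipy, OpenCV 4.12 (cv2) and the standard library are available. Lean on these libraries where they do the work, as an engineer would, in place of code of your own. Each camera call takes 0.05 s, during which the arm holds its last target. There are 200 camera calls.

## Working session

There is one attempt and no reset: what is moved stays moved. The work goes in short steps, each a Python script; the robot and the scene stay as the last script left them, time stands still between calls to the robot, and variables do not carry over. Pictures are saved under pics/ and viewed, at most 10 in all, crops included, and the job is handed in when it is done.

```bash
mkdir -p pics
python3 - <<'E'
from plant import *
import cv2
from plant import snapshot,get_calibration,monitor
for n in("top","scene"):
    cv2.imwrite(f"pics/{n}0.png",snapshot(n)[:,:,::-1]); c=get_calibration(n); print(n,c["camera_matrix"],c["T"])
s=monitor.get_state();print(s["t"],s["ee_pos"],s["orientation"],s["gripper_width"])
E
```

```text
top [[479.03932047   0.         332.36724223]
 [  0.         479.03932047 235.83983487]
 [  0.           0.           1.        ]] [[ 0.01975489 -0.99358335  0.11136369  0.46986223]
 [-0.99978449 -0.01892076  0.00854217  0.01480204]
 [-0.00638027 -0.11150844 -0.99374301  1.17941533]
 [ 0.          0.          0.          1.        ]]
scene [[468.76749423   0.         317.39563721]
 [  0.         468.76749423 231.63680105]
 [  0.           0.           1.        ]] [[-0.53896384  0.65823575 -0.52558888  1.25270084]
 [ 0.84230943  0.4254045  -0.33097709  0.45027388]
 [ 0.00572692 -0.62109315 -0.78371583  1.10997908]
 [ 0.          0.          0.          1.        ]]
0.1 [ 0.16221012 -0.60312924  0.22190401] [-3.11310205e+00 -4.11499466e-01  4.37797878e-04] 1.0001466530662912
```

View pics/top0.png

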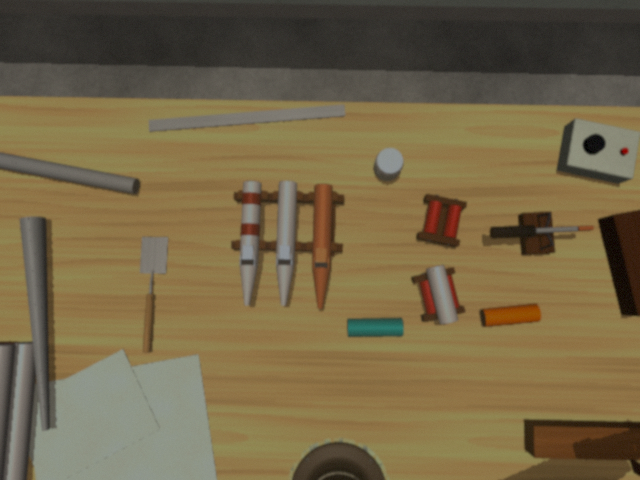

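View pics/scene0.png

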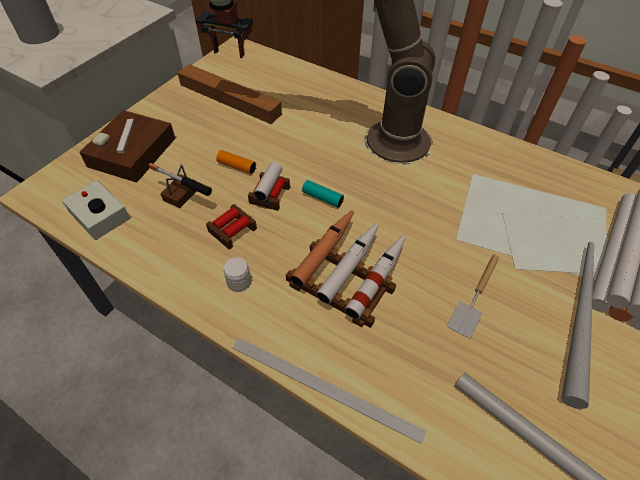

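The top view shows three pipes: banded with its mouth near (248,262), plain near (285,262) and copper near (321,265). The empty cradle is near (441,221) and the loaded one near (440,295), with turquoise (375,327) and orange (511,315) decoys. By the description I choose the leftmost pipe and the cradle at (441,221), and I'll check both in a close crop.

```bash
cat > h.py <<'E'
import cv2,numpy as np
from plant import get_calibration
def ray(n,uv,z):
    c=get_calibration(n);T=np.array(c["T"]);d=T[:3,:3]@np.linalg.inv(c["camera_matrix"])@np.array([*uv,1.])
    return T[:3,3]+d*(z-T[2,3])/d[2]
def blobs(mask,x0,y0,amin):
    n,l,s,c=cv2.connectedComponentsWithStats(mask.astype(np.uint8))
    return [(s[i,4],c[i]+[x0,y0]) for i in range(1,n) if s[i,4]>=amin]
E
python3 - <<'E'
from h import *
for n,mw,cw,in (("top",(236,248,262,275),(412,190,472,250)),("scene",(375,235,412,275),(200,200,262,250))):
    im=cv2.imread(f"pics/{n}0.png"); hsv=cv2.cvtColor(im,cv2.COLOR_BGR2HSV)
    x0,y0,x1,y1=mw; g=hsv[y0:y1,x0:x1]
    print(n,"dark",[(a,c.round(1),ray(n,c,.08).round(4)) for a,c in blobs((g[...,2]<100)&(g[...,1]<90),x0,y0,4)])
    x0,y0,x1,y1=cw; g=hsv[y0:y1,x0:x1]
    m=((g[...,0]<6)|(g[...,0]>174))&(g[...,1]>190)&(g[...,2]>90)
    print(n,"red",[(a,c.round(1),ray(n,c,.045).round(4)) for a,c in blobs(m,x0,y0,15)])
    # bands
    x0,y0,x1,y1=(236,180,266,245) if n=="top" else (340,230,410,320)
    g=hsv[y0:y1,x0:x1]; m=((g[...,0]<9)|(g[...,0]>172))&(g[...,1]>140)&(g[...,2]>80)
    print(n,"bands",[(a,c.round(1),ray(n,c,.075).round(4)) for a,c in blobs(m,x0,y0,40)])
a=cv2.imread("pics/top0.png")[175:315,230:340]; b=cv2.imread("pics/top0.png")[185:325,405:475]
cv2.imwrite("pics/crop1.png",cv2.resize(np.hstack([a,b]),None,fx=4,fy=4,interpolation=cv2.INTER_NEAREST))
E
```

```text
top dark [(np.int32(4), array([239.5, 248.5]), array([0.5596, 0.2377, 0.08  ])), (np.int32(139), array([251.9, 260.9]), array([0.5315, 0.208 , 0.08  ]))]
top red [(np.int32(280), array([432.9, 216.8]), array([ 0.6473, -0.2148,  0.045 ])), (np.int32(288), array([452.4, 220.6]), array([ 0.6391, -0.2613,  0.045 ]))]
top bands [(np.int32(114), array([249.8, 197.8]), array([0.6796, 0.2195, 0.075 ])), (np.int32(117), array([248.7, 228.9]), array([0.6061, 0.2192, 0.075 ]))]
scene dark [(np.int32(46), array([387.9, 256.1]), array([0.5298, 0.2202, 0.08  ]))]
scene red [(np.int32(217), array([226. , 216.7]), array([ 0.6382, -0.2579,  0.045 ])), (np.int32(231), array([236.4, 225.3]), array([ 0.6473, -0.2112,  0.045 ]))]
scene bands [(np.int32(132), array([375. , 277.3]), array([0.6052, 0.2219, 0.075 ])), (np.int32(147), array([361.4, 297.8]), array([0.6783, 0.2223, 0.075 ]))]
```

View pics/crop1.png

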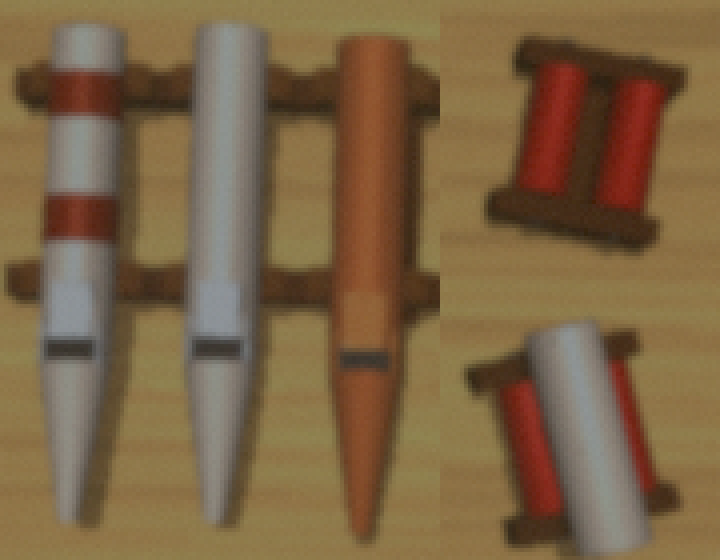

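The crop confirms it. The banded pipe is the leftmost, with its mouth at about (247,262) in the top image. The upper cradle at (441,221) is empty and the lower one carries the tube. Both views agree: mouth ≈ (0.530, 0.219) and cradle middle ≈ (0.643, −0.2365). Next I'll lift, shut the fingers, travel high and point at the mouth, taking a close look during the hover.

Run:
```python
from plant import ctrl,jaws,monitor,snapshot
import cv2,numpy as np
down=[np.pi,0,0]
ctrl.movel([.20,-.56,.32],velocity=.15)
jaws.gripper_to(0.0)
ctrl.movel([.48,-.2,.32],velocity=.2,ori=down)
ctrl.movel([.530,.2195,.30],velocity=.2)
s=monitor.get_state();print(s["t"],s["ee_pos"],s["orientation"],s["gripper_width"])
ctrl.movel([.530,.2195,.105],velocity=.1)
a=snapshot("scene");b=snapshot("top")
ctrl.pause(2.0)
s=monitor.get_state();print(s["t"],s["ee_pos"],s["wrist_force"])
f=lambda im,x,y:cv2.resize(im[y:y+140,x:x+100,::-1],None,fx=4,fy=4)
cv2.imwrite("pics/hover1.png",np.hstack([f(a,330,170),f(b,205,180)]))
```

```text
7.0417 [0.53018502 0.21860549 0.30006549] [ 3.14117932e+00 -1.95685259e-03  2.73077407e-04] 0.006528674019199786
11.2417 [0.52998444 0.21945784 0.1049905 ] [-0.01323051 -0.529324   -0.36805142]
```

View pics/hover1.png

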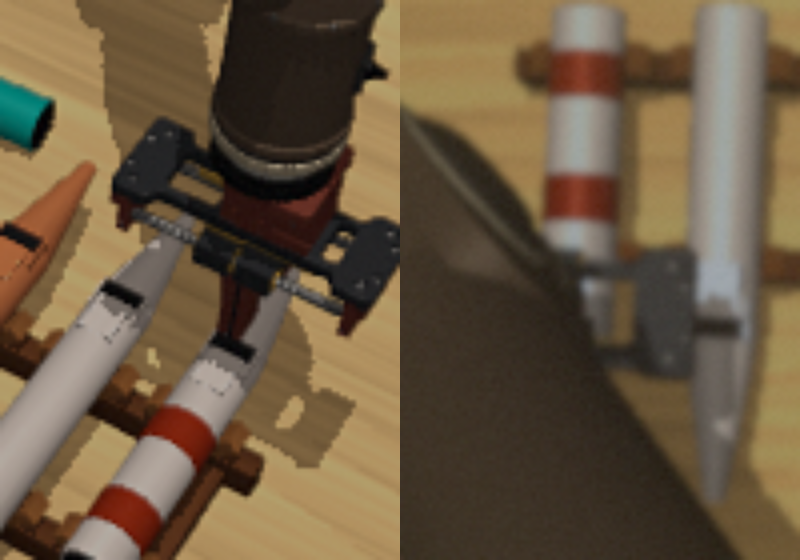

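The scene crop shows the shut fingertips (235,335) just above the banded pipe's mouth slot (232,348), clear of everything and with no wrist force. Next is the cradle.

Run:
```python
from plant import ctrl,monitor,snapshot
import cv2,numpy as np
ctrl.movel([.530,.2195,.30],velocity=.12)
ctrl.movel([.643,-.2365,.30],velocity=.2)
ctrl.movel([.643,-.2365,.077],velocity=.1)
a=snapshot("scene");b=snapshot("top")
ctrl.pause(2.2)
s=monitor.get_state();print(s["t"],s["ee_pos"],s["wrist_force"])
f=lambda im,x,y:cv2.resize(im[y:y+140,x:x+100,::-1],None,fx=4,fy=4)
cv2.imwrite("pics/hover2.png",np.hstack([f(a,185,130),f(b,390,165)]))
```

```text
20.2 [ 0.6429956  -0.23652436  0.07698403] [-0.0472204   0.02242064  0.34386751]
```

View pics/hover2.png

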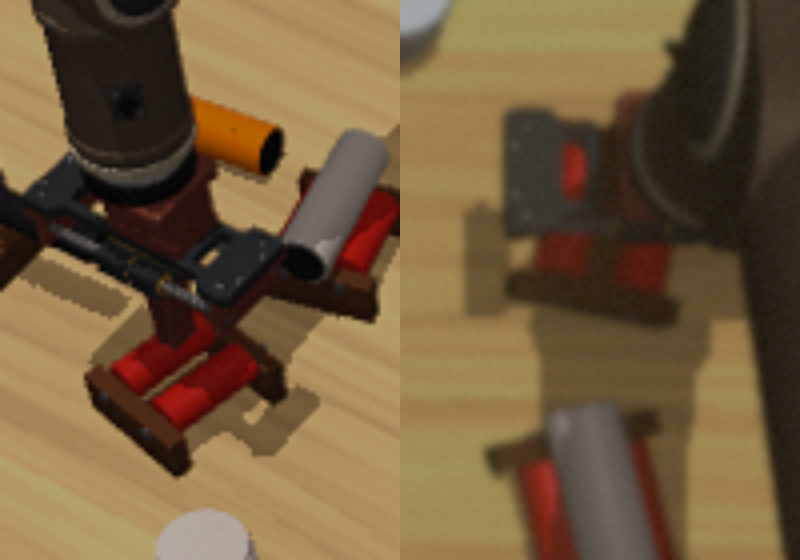

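The fingertips (178,345 in the scene crop) hover above the middle of the empty cradle and touch nothing. I'll hand the job in.

```bash
python3 -c "
from plant import finish_job
print(finish_job())"
```

```text
the job is handed in; nothing more can be done
None
```

The arm pointed at the banded pipe's mouth and then at the middle of the empty cradle, about 25 mm above each for about two seconds, touching nothing; it was handed in at about 20 s, still pointing at the cradle.

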